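# Flip the finished bangle's status flag to green

### The arm

A 6-joint arm with a two-finger parallel gripper is mounted at the origin on the work surface. World frame = base frame: x ahead of the robot, y to its left, z up, the work surface at z = 0. Lengths are in mm, angles in rad, forces in N, time in s.
With the tool pointing down it reaches from about 350 to 975 mm from the base axis. Payload 7.1 kg.
Tool frame: the origin (TCP) lies between the finger pads; the fingertips stand 14 mm ahead of it and the grasp point (between the pads) lies 5 mm behind it; z points along the fingers, y is the direction in which the jaws open and shut (so a half turn about z gives the same grasp; the last joint's range is limited). The gripper opens to 88 mm and grips with 3 to 60 N. Pads are 20 mm wide; open, the fingers measure 115 mm over their backs; the gripper's body (75 mm by 178 mm) begins 61 mm behind the grasp point.
Start: joints at [1.16, 0.423, 1.63, -0, 1.089, -0.019], TCP at [238.626, 577.635, 236.675] pointing down, gripper open.
Joint ranges: [-3, 3], [-0.9, 2.11], [0.09, 2.58], [-1.31, 4.45], [0.11, 2.69], [-2.54, 2.54]. Speed limits (rad/s): [2.39, 2.39, 3.01, 3.14, 3.14, 3.14].

### API

Orientations are given as a rotation vector (axis times angle).
In Python, from workcell import get_obs, get_image, calibration, close_job, regions_of, place_of gives the robot as it stands.
- The arm moves only by the tool move_arm, never from a script. Its argument "deltas" is a list of rows, each a list of 5 numbers: the closure in counts, from 0 (fully open) to 255 (shut), then the shift along the tool's x, y, z in m, then the turn about the tool's z in rad. In form: [[grip, x, y, z, roll], ...]. A call has 1 to 5 rows; each row is the pose to reach, as a shift and turn from the pose commanded when the call began, along the tool's axes at that moment; what a row does not reach only later rows make up. A row lasts 1/12 s, in which the tool goes at most 41.7 mm and 7.16 degrees, less where a joint would pass 70% of its speed; a pose out of reach is approached as far as the arm can. A call with a gripper value outside its range is refused whole. The fingers move at their own pace and stop on an object; the grip force is fixed at half the most. Time passes only in rows, so rows that repeat a pose let the fingers close. It gives the time, the measured TCP pose, the force and the opening at its end, in the units of the state.
- get_obs(): the state, without advancing time (a new reading comes with each control period).
- get_image(name): name is "side" or "top"; returns the picture (400x640x3 uint8, blue, green, red); there is no depth.
- calibration(name): a dict with "intrinsics" (3x3 intrinsics, pixels), "world_to_cam" (4x4, takes a point from world to camera coordinates). Camera axes: x right, y down, z forward; pixel columns grow to the right and rows downward; lengths in mm; the calibration is good to about 2 mm. A picture is of the moment at which its call begins. calibration takes no time and is no camera call.
- close_job(): hands the job in, once; it reports no verdict.
Trained networks look in the newest picture that a camera, given by its name, has taken for a name from the list of things; names that differ only in an ending like _2 or _b are one class to them, and where a whole thing is asked for, a point or a joint stands for the part that bears it (a point fixed in the world has none). Each returns a list of dicts, best first, with "conf" (0 to 1); they miss things now and then, are a little off and sometimes report something else, mostly with a low value. They report only what shows in the picture. A call takes as long as a camera call. They do not tell look-alikes from the thing itself.
- regions_of(camera, name): "region" (400x640 bool, what is visible of it).
- place_of(camera, name): "location" ([x, y, z] in mm, in world coordinates, good to about 4 mm: a listed point, or the origin of a listed thing).
The state is a dict: "t": time; "qpos": joint angles; "qvel": joint speeds; "joint_torque": joint torques, N m; "ee_pos": TCP position; "orientation": TCP orientation; "ft_force": force on the tool from outside, world axes, zero at the start; "moment": the same for the moment, N m; "width": finger opening in mm.
Only numpy, scipy, OpenCV 4.12 (cv2) and the standard library are available. Lean on these libraries where they do the work, as an engineer would, in place of code of your own. Each camera call takes 0.05 s, during which the arm holds its last target.

### The job

The gold bangle is finished: push the hinged flag on its stand gently all the way over its hinge with the fingertips, from the orange face up to lying flat with the green face up, without pinching it or pressing hard. Leave the silver bangle's flag showing orange, and leave both bangles, the jar and the brush where they lie.

Things in the scene. Friction and masses are not known exactly. Their poses are not given: they have to be found in the camera images.
- gold_stand: fixed dark-wood stand of the gold bangle. Handle this one. Origin: on the bench, below the hinge's middle. x runs along the hinge towards the bangle's pad (centre x=+85 mm); y points to the side where the flag lies at the start; z up. Board 12 mm thick, y +-80, x -50 to +45, plus a tongue 86 mm wide to x=+130. Posts under the flag at y=+-40.
- gold_hinge (a point): centre of the gold stand's hinge, 65 mm above the bench; axes as the stand's. Hinge barrel 13 mm diameter along x, between two thin aluminium cheeks at x=+-36 mm (22 mm long in y, tops 75 mm above the bench)
- gold_flag (a joint): angle of the gold stand's flag (rad). 0: level over the stand's +y side, orange face up. 1.57: upright, green face towards +y. 3.14: flipped, level over the -y side, green face up, 68.5 mm above the bench. Stops at 0 and 3.14; starts between 0 and 0.25. Stiff hinge (friction about 0.045 N m; flag about 40 g): the flag stays at any angle where it is left and does not fall over by itself.
- gold_lip (a point): on the gold flag, middle of its lip's top edge; turns with the flag. The flag is a plate 7 mm thick, 60 mm wide (along the hinge), ending 65 mm from the hinge axis in a white lip 5 mm thick that stands square on the orange side: flat outer face 65 mm from the axis, edge 45 mm above the plate's mid-plane. Pushing the lip's outer face towards the hinge, well above hinge height, raises the flag
- silver_stand: fixed dark-wood stand of the silver bangle. Leave this one alone. Origin: on the bench, below the hinge's middle. x runs along the hinge towards the bangle's pad (centre x=+85 mm); y points to the side where the flag lies at the start; z up. Board 12 mm thick, y +-80, x -50 to +45, plus a tongue 86 mm wide to x=+130. Posts under the flag at y=+-40.
- silver_hinge (a point): centre of the silver stand's hinge, 65 mm above the bench; axes as the stand's. Hinge barrel 13 mm diameter along x, between two thin aluminium cheeks at x=+-36 mm (22 mm long in y, tops 75 mm above the bench)
- silver_flag (a joint): angle of the silver stand's flag (rad). 0: level over the stand's +y side, orange face up. 1.57: upright, green face towards +y. 3.14: flipped, level over the -y side, green face up, 68.5 mm above the bench. Stops at 0 and 3.14; starts between 0 and 0.25. Stiff hinge (friction about 0.045 N m; flag about 40 g): the flag stays at any angle where it is left and does not fall over by itself.
- silver_lip (a point): on the silver flag, middle of its lip's top edge; turns with the flag. The flag is a plate 7 mm thick, 60 mm wide (along the hinge), ending 65 mm from the hinge axis in a white lip 5 mm thick that stands square on the orange side: flat outer face 65 mm from the axis, edge 45 mm above the plate's mid-plane. Pushing the lip's outer face towards the hinge, well above hinge height, raises the flag
- gold_bangle_center (a point): centre of the loose bright yellow-gold bangle, a ring 72 mm outside and 58 mm inside diameter, 14 mm high, lying flat round a low boss on its stand's black round pad; this point is 25 mm above the bench. z is the ring's axis
- silver_bangle_center (a point): centre of the loose silver-grey bangle, a ring 72 mm outside and 58 mm inside diameter, 14 mm high, lying flat round a low boss on its stand's black round pad; this point is 25 mm above the bench. z is the ring's axis
- jar_center (a point): centre of a loose, closed small white jar with a black cap, 44 mm diameter, 45 mm tall, beyond and between the stands
- brush_grip (a point): a point on the handle of a loose small bench brush, 150 mm long, lying on the bench between the two stands, its handle towards the robot
There are look-alikes about, which are no part of the job. What is shaped like the gold_stand but purple is not meant.

How it is judged (in metres and radians):
At the end, for the whole second after the job is handed in: The gold stand's flag lies green side up within 10 degrees of flat and at rest (joint above 2.97 rad); the silver stand's flag is still orange side up (joint below 0.45 rad); each bangle is within 12 mm, and the jar and the brush within 20 mm, of where they started (value of joint gold_flag above 2.97 rad and velocity of joint gold_flag between -0.1 and 0.1 rad/s and value of joint silver_flag below 0.45 rad and distance of each of gold_bangle_center, silver_bangle_center from where it was at the start of the episode below 0.012 m and distance of each of jar_center, brush_grip from where it was at the start of the episode below 0.02 m); the robot touches nothing.
It fails at once if the silver bangle's flag is raised (value of joint silver_flag above 0.6 rad).
It fails at once if a bangle is lifted, carried or pushed off its place (25 mm) (distance of any of gold_bangle_center, silver_bangle_center from where it was at the start of the episode above 0.025 m).
It fails at once if the jar or the brush is lifted, carried or pushed away (40 mm) (distance of any of jar_center, brush_grip from where it was at the start of the episode above 0.04 m).
It fails at once if the gold stand or its flag is pinched or forced: the fingers press on it with more than 35 N (contact force between the fingers and gold_stand above 35 N).
It also fails if it takes over 48 s, if anything falls off the work surface, if the arm or the gripper's body presses on something with over 40 N, if the wrist force passes 120 N, or if a joint passes its speed limit or range.

## Working session

There is one attempt and no reset: what is moved stays moved. The work goes in short steps, Python scripts to look and compute and a tool call to move; the robot and the scene stay as the last step left them, time stands still between calls to the robot, and variables do not carry over. Pictures are saved under pics/ and viewed, and the job is handed in when it is done.

Besides the shell and the picture viewer there is one more tool, called after ">>>" as name(argument=value, ...) on one line, values as JSON. move_arm: Moves the arm, as the interface text tells. Its arguments: {"type":"object","properties":{"deltas":{"type":"array","items":{"type":"array","items":{"type":"number"}}}},"required":["deltas"]}

```bash
mkdir -p pics; ls; python3 - <<'E'
from workcell import *
import cv2
o=get_obs();print({k:o[k] for k in('t','ee_pos','orientation','width','ft_force')})
for n in('side','top'):
    cv2.imwrite(f'pics/{n}0.png',get_image(n))
    for w in('gold_stand','gold_hinge','gold_lip','silver_hinge','gold_bangle_center','silver_bangle_center','jar_center','brush_grip'):
        print(n,w,[(round(d['conf'],2),[round(float(v)) for v in d['location']]) for d in place_of(n,w)])
E
```

```text
pics
{'t': 0.0, 'ee_pos': array([238.42271487, 577.16920949, 235.89996611]), 'orientation': array([-6.11450917e-01, -3.08119261e+00,  2.33263388e-03]), 'width': 87.78154723650782, 'ft_force': array([-0.38553145, -0.19451455,  0.66770913])}
side gold_stand [(0.8, [513, -197, -1]), (0.61, [260, -185, 0])]
side gold_hinge [(0.92, [515, -204, 63]), (0.83, [556, -432, 62]), (0.6, [271, -188, 65])]
side gold_lip [(0.98, [511, -148, 120]), (0.98, [276, -126, 109]), (0.9, [542, -367, 109])]
side silver_hinge [(0.91, [503, 196, 69])]
side gold_bangle_center [(0.8, [598, -200, 28])]
side silver_bangle_center [(0.22, [510, -150, 124])]
side jar_center [(0.65, [695, 6, 23])]
side brush_grip [(0.56, [472, 8, 9])]
top gold_stand [(0.96, [556, -436, 4]), (0.73, [510, -197, 5]), (0.56, [268, -189, -2])]
top gold_hinge [(0.88, [513, -201, 63]), (0.83, [263, -188, 59]), (0.57, [560, -436, 64])]
top gold_lip [(0.81, [276, -120, 109]), (0.76, [506, -146, 118]), (0.57, [542, -370, 111])]
top silver_hinge [(0.78, [508, 194, 60])]
top gold_bangle_center [(0.65, [600, -196, 23])]
top silver_bangle_center [(0.51, [578, 161, 23])]
top jar_center [(0.65, [691, 6, 21])]
top brush_grip [(0.63, [472, 11, 9])]
```

View pics/side0.png

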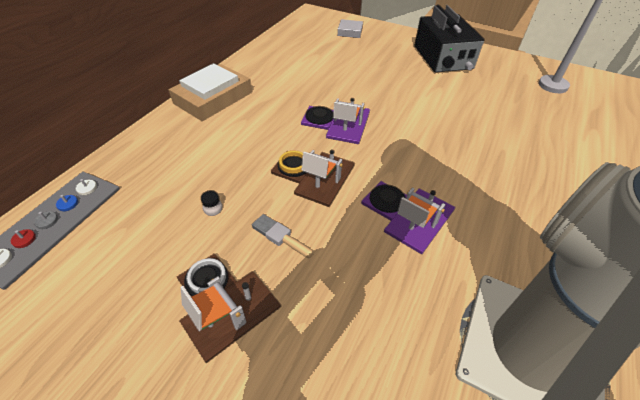

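View pics/top0.png

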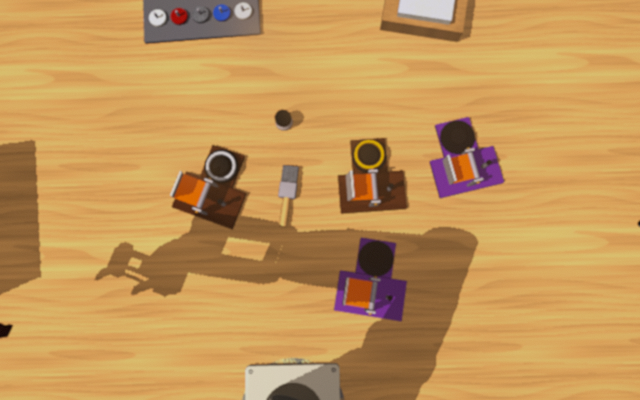

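Candidates in the top view are the purple stands at (372,283) and (466,163) with empty pads, and the brown stand at (370,185) with the gold bangle at (370,154). The brown one fits. I'll confirm it with an enlarged crop and a model overlay.

```bash
cat > h.py <<'E'
import numpy as np,cv2
from workcell import *
def proj(n,P):
    c=calibration(n);W=np.array(c['world_to_cam']);K=np.array(c['intrinsics'])
    P=np.atleast_2d(P);q=(W[:3,:3]@P.T).T+W[:3,3];q=(K@q.T).T
    return q[:,:2]/q[:,2:]
def w(H,yaw,P):
    c,s=np.cos(yaw),np.sin(yaw);P=np.atleast_2d(P)
    return P@np.array([[c,s,0],[-s,c,0],[0,0,1]])+np.array([H[0],H[1],0])
def lines(th):
    er=np.array([0,np.cos(th),np.sin(th)]);et=np.array([0,-np.sin(th),np.cos(th)]);o=np.array([0,0,65.]);X=np.array([1.,0,0])
    L=[]
    b=[[-50,-80,12],[45,-80,12],[45,80,12],[-50,80,12]];L.append(np.array(b+[b[0]]))
    t=[[45,43,12],[130,43,12],[130,-43,12],[45,-43,12]];L.append(np.array(t))
    q=[o+65*er+45*et+s*30*X for s in(-1,1)]+[o+65*er-3.5*et+s*30*X for s in(1,-1)];L.append(np.array(q+[q[0]]))
    return L
def crop(n,H,yaw,th,fn,draw=True,k=5,half=(75,55)):
    im=get_image(n);c=proj(n,[H[0]+30*np.cos(yaw),H[1],60])[0].astype(int)
    x0,y0=max(0,c[0]-half[0]),max(0,c[1]-half[1])
    s=im[y0:y0+2*half[1],x0:x0+2*half[0]];s=cv2.resize(s,None,fx=k,fy=k,interpolation=cv2.INTER_CUBIC)
    if draw:
        for L in lines(th):
            p=(proj(n,w(H,yaw,L))-[x0,y0]+.5)*k
            cv2.polylines(s,[p.astype(int)],False,(255,255,0),1)
    cv2.imwrite(fn,s)
E
python3 - <<'E'
from h import *
R={}
for w_ in('gold_hinge','gold_lip','gold_bangle_center','gold_stand'):
    A=[]
    for n in('side','top'):
        get_image(n)
        for d in place_of(n,w_):
            l=np.array(d['location'])
            if abs(l[1]+190)<80 and l[0]>450:A.append(l)
    R[w_]=np.mean(A,0);print(w_,np.round(A,1).tolist())
H=(514,-201);yaw=.05
for n in('side','top'):crop(n,H,yaw,.15,f'pics/{n}1.png')
E
```

```text
gold_hinge [[513.2, -208.6, 62.0], [516.1, -202.6, 62.7]]
gold_lip [[513.9, -146.1, 122.2], [507.6, -146.9, 117.9]]
gold_bangle_center [[598.8, -199.2, 28.6], [598.4, -195.8, 22.0]]
gold_stand [[512.8, -201.0, -0.6], [511.3, -195.0, 2.8]]
```

View pics/side1.png

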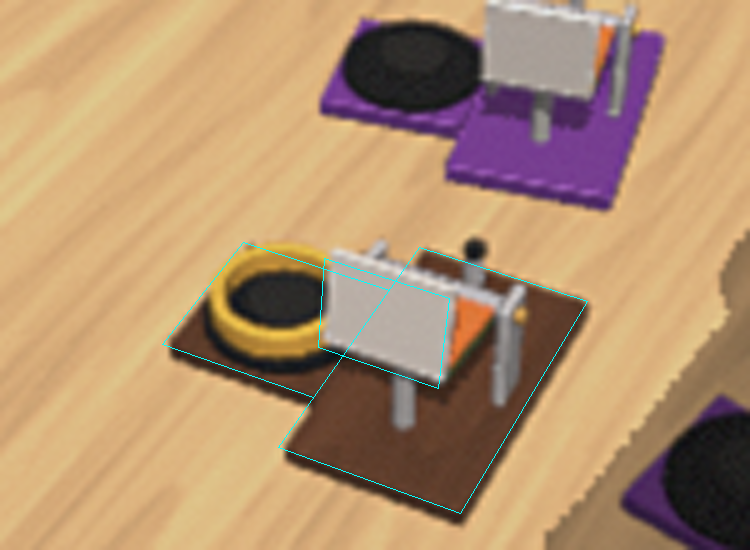

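View pics/top1.png

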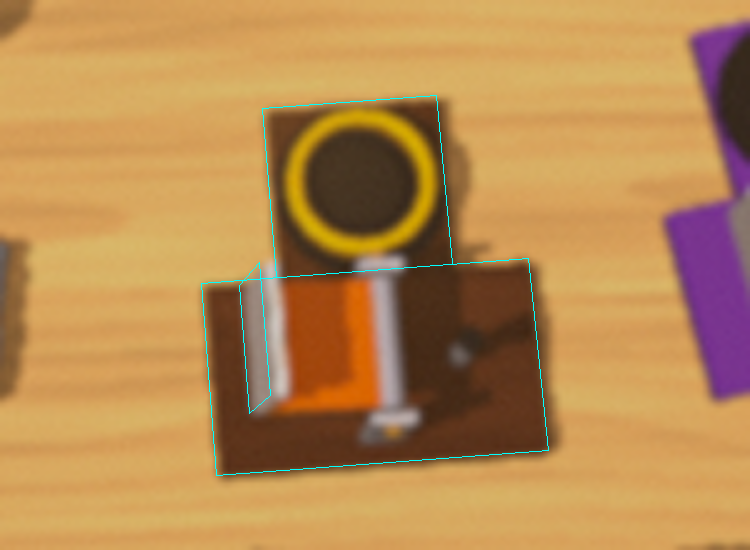

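The crop confirms the dark-wood stand with the gold bangle. The board overlay fits hinge (513,-201) and yaw of about 0.055, with the flag at about 0.2 rad. I'm moving over to its +y side with the fingers shut.

>>> move_arm(deltas=[[255, -0.028, -0.0285, 0, 0], [255, -0.056, -0.057, 0, 0], [255, -0.084, -0.0855, 0, 0], [255, -0.112, -0.114, 0, 0], [255, -0.14, -0.143, 0, 0]])

```text
t: 2.22
ee_pos: [313.7, 390.4, 236.7]
orientation: [0.61, 3.081, 0.0]
ft_force: [0.7, 0.2, 0.1]
width: 58.4
```

>>> move_arm(deltas=[[255, -0.028, -0.0285, 0, 0], [255, -0.056, -0.057, 0, 0], [255, -0.084, -0.0855, 0, 0], [255, -0.112, -0.114, 0, 0], [255, -0.14, -0.143, 0, 0]])

```text
t: 2.63
ee_pos: [388.6, 204.7, 237.0]
orientation: [0.611, 3.081, 0.001]
ft_force: [1.0, 0.8, -0.3]
width: 24.7
```

>>> move_arm(deltas=[[255, -0.028, -0.0285, 0, 0.11], [255, -0.056, -0.057, 0, 0.22], [255, -0.084, -0.0855, 0, 0.33], [255, -0.112, -0.114, 0, 0.44], [255, -0.14, -0.143, 0, 0.55]])

```text
t: 3.05
ee_pos: [463.5, 18.8, 237.0]
orientation: [1.433, 2.795, 0.001]
ft_force: [0.2, 0.7, 0.5]
width: 0.7
```

>>> move_arm(deltas=[[255, -0.028, -0.007, 0, 0.115], [255, -0.056, -0.014, 0.01, 0.23], [255, -0.084, -0.021, 0.02, 0.345], [255, -0.112, -0.028, 0.03, 0.46], [255, -0.112, -0.028, 0.03, 0.572]])

```text
t: 3.47
ee_pos: [507.4, -90.0, 205.4]
orientation: [2.167, 2.274, -0.001]
ft_force: [0.1, -0.1, 0.4]
width: 0.6
```

```bash
python3 - <<'E'
from h import *
from scipy.spatial.transform import Rotation as R
H=(513,-201.5);yaw=.055
for n in('side','top'):crop(n,H,yaw,.22,f'pics/{n}2.png',half=(75,55))
o=get_obs();print(o['t'],o['ee_pos'],R.from_rotvec(o['orientation']).as_matrix().round(3))
E
```

```text
3.5667 [506.22362229 -87.32041096 206.13371053] [[-0.054  0.999 -0.001]
 [ 0.999  0.054  0.   ]
 [ 0.    -0.001 -1.   ]]
```

View pics/side2.png

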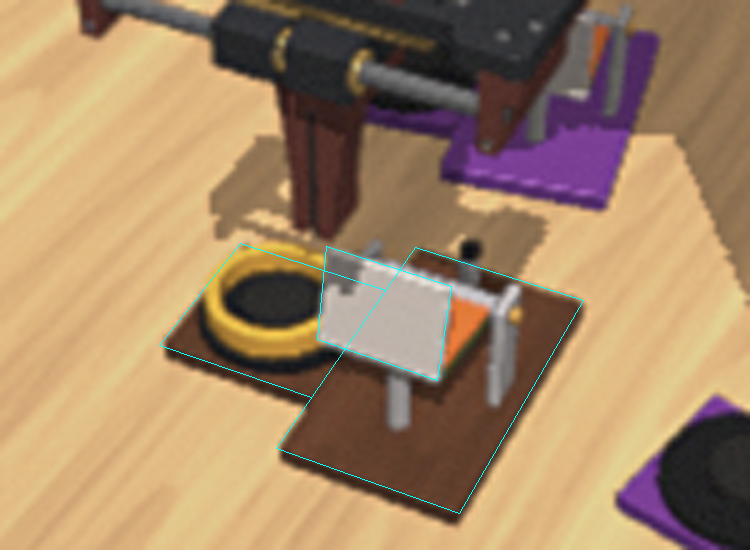

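View pics/top2.png

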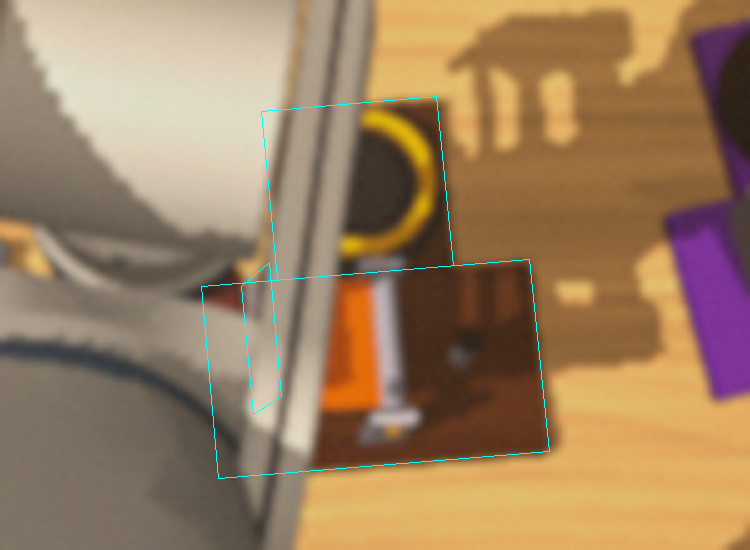

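Pose confirmed: the overlay matches, and the closed fingers are aligned and 0.5 mm off the hinge middle. Next I'll work out the waypoints.

```bash
cat > wp.py <<'E'
from h import *
def st():
    o=get_obs();d=o['ee_pos'][:2]-np.array([513,-201.5]);y=.055
    return -np.sin(y)*d[0]+np.cos(y)*d[1], o['ee_pos'][2], o['t']
E
python3 - <<'E'
from wp import *
print(st())
for a in range(12,91,6):
    t=np.radians(a);er=np.array([np.cos(t),np.sin(t)]);et=np.array([-er[1],er[0]])
    p=65*er+28*et;print('s1',a,np.round(p+[10,79],1))
for a in range(90,181,6):
    t=np.radians(a);er=np.array([np.cos(t),np.sin(t)]);et=np.array([-er[1],er[0]])
    p=50*er-3.5*et;print('s2',a,np.round(p+[10,79],1))
E
```

```text
(np.float64(114.37944883793304), np.float64(206.13371053357343), 3.5667)
s1 12 [ 67.8 119.9]
s1 18 [ 63.2 125.7]
s1 24 [ 58. 131.]
s1 30 [ 52.3 135.7]
s1 36 [ 46.1 139.9]
s1 42 [ 39.6 143.3]
s1 48 [ 32.7 146. ]
s1 54 [ 25.6 148. ]
s1 60 [ 18.3 149.3]
s1 66 [ 10.9 149.8]
s1 72 [  3.5 149.5]
s1 78 [ -3.9 148.4]
s1 84 [-11.1 146.6]
s1 90 [-18. 144.]
s2 90 [ 13.5 129. ]
s2 96 [  8.3 129.1]
s2 102 [  3.  128.6]
s2 108 [ -2.1 127.6]
s2 114 [ -7.1 126.1]
s2 120 [-12.  124.1]
s2 126 [-16.6 121.5]
s2 132 [-20.9 118.5]
s2 138 [-24.8 115.1]
s2 144 [-28.4 111.2]
s2 150 [-31.6 107. ]
s2 156 [-34.3 102.5]
s2 162 [-36.5  97.8]
s2 168 [-38.2  92.8]
s2 174 [-39.4  87.7]
s2 180 [-40.   82.5]
```

>>> move_arm(deltas=[[255, 0, 0, 0.03, 0], [255, -0.005, 0, 0.06, 0], [255, -0.012, 0, 0.084, 0], [255, -0.024, 0, 0.086, 0], [255, -0.024, 0, 0.086, 0]])

```text
t: 3.98
ee_pos: [507.2, -110.9, 120.2]
orientation: [-2.153, -2.286, 0.002]
ft_force: [0.7, -1.1, -0.2]
width: 0.3
```

>>> move_arm(deltas=[[255, -0.012, 0, 0, 0], [255, -0.022, 0, 0, 0], [255, -0.027, 0, -0.006, 0], [255, -0.032, 0, -0.011, 0], [255, -0.038, 0, -0.016, 0]])

```text
t: 4.4
ee_pos: [510.7, -148.9, 138.7]
orientation: [2.155, 2.283, 0.002]
ft_force: [0.1, 2.7, 1.1]
width: 0.3
```

```bash
python3 - <<'E'
from wp import *
crop('side',(513,-201.5),.055,.5,'pics/side3.png')
print(st(),get_obs()['ft_force'])
E
```

```text
(np.float64(51.56091870684322), np.float64(139.3528058732455), 4.45) [-1.44972698  1.2892632   2.32719575]
```

View pics/side3.png

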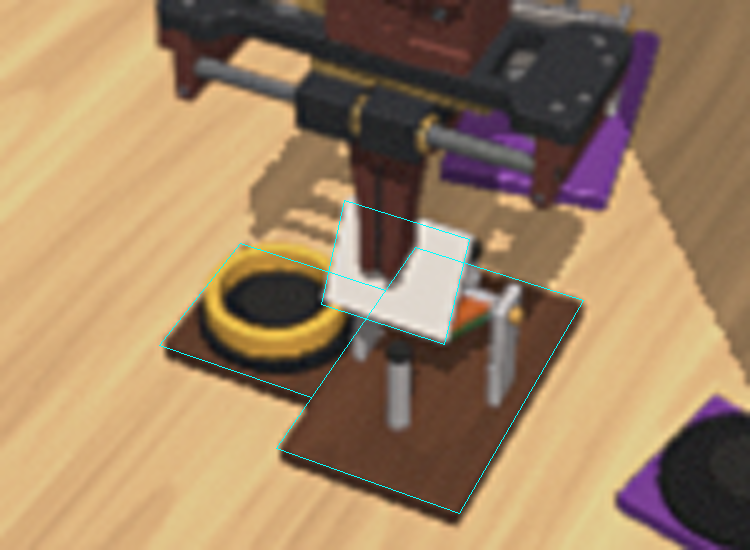

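The tip is on the lip's outer face and the flag is rising. I'm continuing along the arc.

>>> move_arm(deltas=[[255, -0.006, 0, -0.002, 0], [255, -0.0125, 0, -0.005, 0], [255, -0.0195, 0, -0.008, 0], [255, -0.0265, 0, -0.01, 0], [255, -0.034, 0, -0.011, 0]])

```text
t: 4.87
ee_pos: [512.9, -182.9, 150.2]
orientation: [2.155, 2.282, 0.002]
ft_force: [-3.4, 1.9, 16.6]
width: 0.6
```

>>> move_arm(deltas=[[255, -0.0075, 0, -0.0005, 0], [255, -0.015, 0, 0, 0], [255, -0.022, 0, 0.001, 0], [255, -0.022, 0, 0.001, 0]])

```text
t: 5.2
ee_pos: [514.0, -206.8, 148.7]
orientation: [2.154, 2.281, -0.0]
ft_force: [-3.7, -4.6, 13.0]
width: -0.1
```

```bash
python3 - <<'E'
from wp import *
crop('side',(513,-201.5),.055,1.3,'pics/side4.png')
print(st(),get_obs()['ft_force'])
E
```

```text
(np.float64(-5.153831835328155), np.float64(148.81870220987932), 5.25) [-3.03965876 -3.57504248 12.2815544 ]
```

View pics/side4.png

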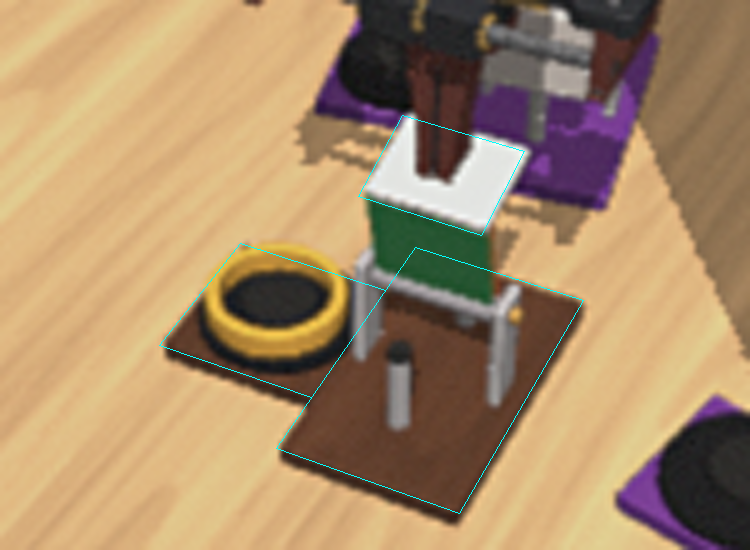

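The flag is at about 75°. I'm lifting off and going behind the green face on the +y side.

>>> move_arm(deltas=[[255, 0, 0, -0.025, 0], [255, 0.025, 0, -0.03, 0], [255, 0.06, 0, -0.025, 0], [255, 0.06, 0, 0.005, 0], [255, 0.06, 0, 0.02, 0]])

```text
t: 5.67
ee_pos: [509.4, -143.3, 126.2]
orientation: [2.154, 2.286, 0.0]
ft_force: [-0.9, 0.2, 0.1]
width: 0.6
```

>>> move_arm(deltas=[[255, -0.01, 0, 0, 0], [255, -0.02, 0, 0, 0], [255, -0.027, 0, 0, 0], [255, -0.034, 0, 0, 0], [255, -0.041, 0, 0, 0]])

```text
t: 6.08
ee_pos: [512.6, -186.8, 127.8]
orientation: [2.157, 2.281, 0.001]
ft_force: [-0.1, 1.3, 0.7]
width: 0.7
```

```bash
python3 - <<'E'
from wp import *
crop('side',(513,-201.5),.055,1.57,'pics/side5.png')
print(st(),get_obs()['ft_force'])
E
```

```text
(np.float64(13.881879042567368), np.float64(127.67995710254351), 6.1333) [ 1.25297654 -1.21402613  1.26621318]
```

View pics/side5.png

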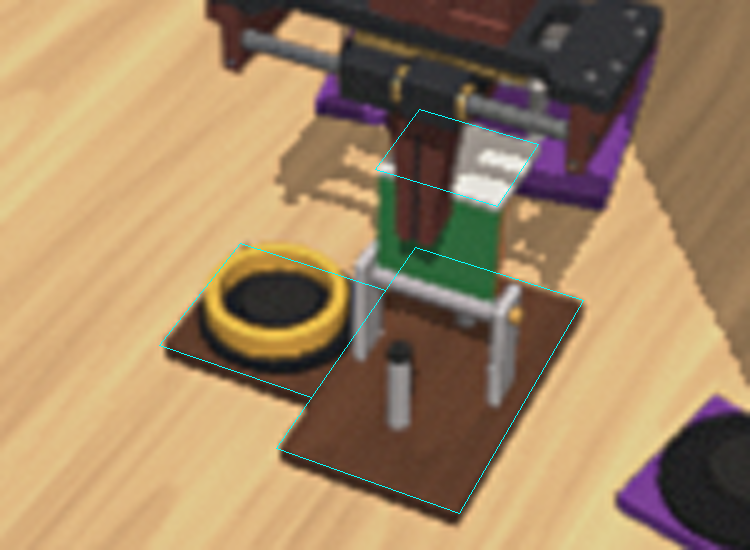

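>>> move_arm(deltas=[[255, -0.006, 0, 0, 0], [255, -0.011, 0, 0, 0], [255, -0.016, 0, 0.001, 0], [255, -0.021, 0, 0.002, 0], [255, -0.026, 0, 0.004, 0]])

```text
t: 6.55
ee_pos: [513.3, -211.4, 122.6]
orientation: [-2.157, -2.284, 0.0]
ft_force: [-0.9, 1.5, -0.8]
width: 0.2
```

>>> move_arm(deltas=[[255, -0.005, 0, 0.003, 0], [255, -0.009, 0, 0.006, 0], [255, -0.013, 0, 0.009, 0], [255, -0.0165, 0, 0.013, 0], [255, -0.0195, 0, 0.017, 0]])

```text
t: 6.97
ee_pos: [514.4, -230.9, 105.2]
orientation: [-2.157, -2.284, 0.0]
ft_force: [-0.7, 0.4, 0.1]
width: 0.6
```

```bash
python3 - <<'E'
from wp import *
crop('side',(513,-201.5),.055,2.6,'pics/side6.png')
print(st(),get_obs()['ft_force'])
E
```

```text
(np.float64(-29.636439522741703), np.float64(104.50832004462818), 7.0167) [ 0.41121316 -0.22764011  0.64719983]
```

View pics/side6.png

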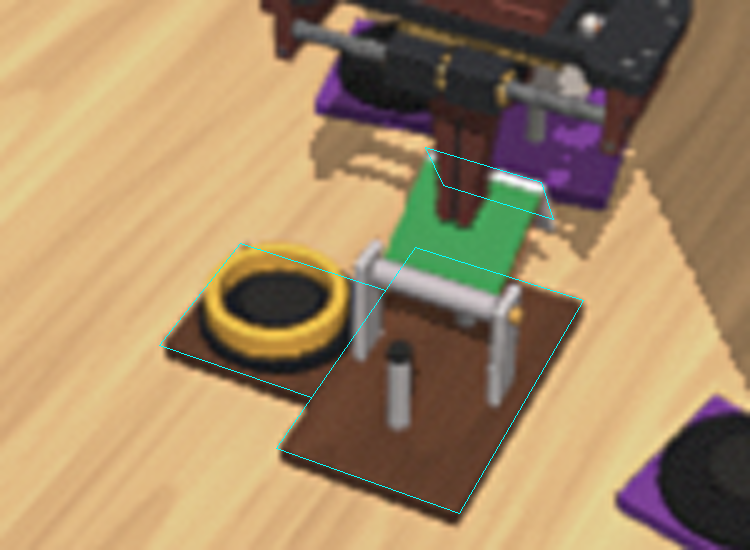

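>>> move_arm(deltas=[[255, -0.0045, 0, 0.002, 0], [255, -0.007, 0, 0.0065, 0], [255, -0.0085, 0, 0.0115, 0], [255, -0.01, 0, 0.016, 0], [255, -0.01, 0, 0.017, 0]])

```text
t: 7.43
ee_pos: [514.9, -240.7, 87.8]
orientation: [-2.157, -2.283, 0.0]
ft_force: [-0.0, -0.1, 1.4]
width: 1.1
```

```bash
python3 - <<'E'
from wp import *
crop('side',(513,-201.5),.055,3.14,'pics/side7.png')
print(st(),get_obs()['ft_force'])
E
```

```text
(np.float64(-39.09750723919182), np.float64(87.9451618762278), 7.4833) [ 0.17484881  0.07132101 -0.177527  ]
```

View pics/side7.png

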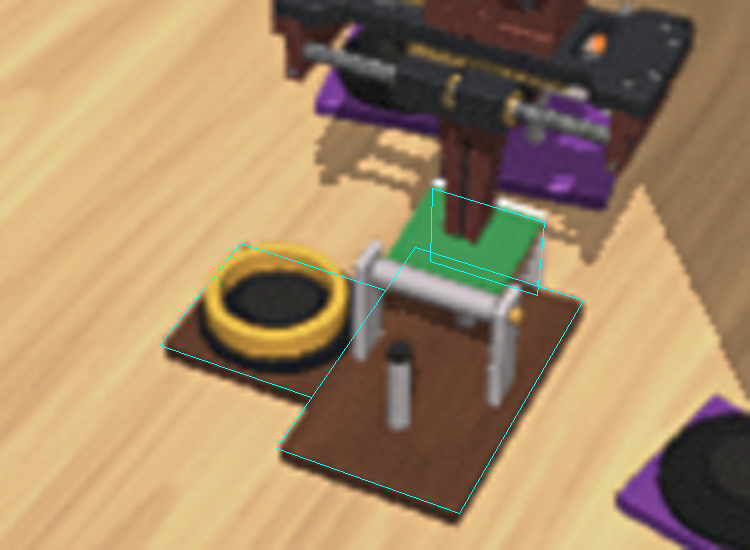

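>>> move_arm(deltas=[[255, 0, 0, 0.001, 0], [255, 0, 0, 0.002, 0], [255, 0, 0, 0.003, 0], [255, 0, 0, 0.0035, 0], [255, 0, 0, 0.0035, 0]])

```text
t: 7.9
ee_pos: [515.1, -240.5, 85.2]
orientation: [2.157, 2.284, 0.0]
ft_force: [-0.2, -1.2, 0.8]
width: 0.4
```

>>> move_arm(deltas=[[255, 0, 0, 0.0005, 0], [255, 0, 0, 0.001, 0], [255, 0, 0, 0.001, 0]])

```text
t: 8.15
ee_pos: [515.1, -240.6, 84.2]
orientation: [2.157, 2.284, 0.0]
ft_force: [-0.0, 0.0, -0.4]
width: 0.8
```

>>> move_arm(deltas=[[255, 0, 0, 0.0005, 0], [255, 0, 0, 0.001, 0], [255, 0, 0, 0.001, 0]])

```text
t: 8.4
ee_pos: [515.1, -240.6, 83.1]
orientation: [2.157, 2.284, 0.0]
ft_force: [-0.6, -0.6, -0.2]
width: 0.2
```

>>> move_arm(deltas=[[255, 0, 0, 0.0005, 0], [255, 0, 0, 0.0005, 0], [255, 0, 0, 0.0005, 0]])

```text
t: 8.65
ee_pos: [515.1, -240.5, 82.8]
orientation: [2.157, 2.284, 0.0]
ft_force: [-0.5, -0.1, 2.5]
width: 0.7
```

>>> move_arm(deltas=[[255, 0, 0, 0.0005, 0], [255, 0, 0, 0.0005, 0]])

```text
t: 8.82
ee_pos: [515.1, -240.6, 82.7]
orientation: [2.157, 2.284, 0.0]
ft_force: [-2.1, 0.5, 7.4]
width: 0.1
```

The force rises to 7 N at the stop (z 82.7, expected 82.5), so the flag is flat. I'll lift clear and check.

>>> move_arm(deltas=[[255, 0, 0, -0.03, 0], [255, 0, 0, -0.065, 0], [255, 0, 0, -0.1, 0], [255, -0.04, 0, -0.13, 0], [255, -0.08, 0, -0.13, 0]])

```text
t: 9.23
ee_pos: [521.5, -315.0, 216.8]
orientation: [2.149, 2.283, 0.003]
ft_force: [1.9, 0.6, -0.0]
width: 0.2
```

>>> move_arm(deltas=[[255, -0.04, -0.03, 0, 0], [255, -0.08, -0.06, 0, 0], [255, -0.12, -0.09, 0, 0], [255, -0.12, -0.09, 0, 0]])

```text
t: 9.57
ee_pos: [434.0, -442.7, 211.4]
orientation: [-2.159, -2.282, 0.001]
ft_force: [1.1, 1.0, 0.5]
width: 0.6
```

```bash
python3 - <<'E'
from wp import *
crop('side',(513,-201.5),.055,3.14,'pics/side8.png')
cv2.imwrite('pics/top8.png',get_image('top'));cv2.imwrite('pics/side8f.png',get_image('side'))
for n in('side','top'):
  for w_ in('gold_lip','gold_bangle_center','silver_lip','silver_bangle_center','jar_center','brush_grip'):
    print(n,w_,[(round(d['conf'],2),[round(float(v)) for v in d['location']]) for d in place_of(n,w_)])
print(get_obs()['ee_pos'],get_obs()['ft_force'],get_obs()['t'])
E
```

```text
side gold_lip [(0.82, [540, -370, 108]), (0.63, [277, -124, 111]), (0.56, [518, -265, 20])]
side gold_bangle_center [(0.76, [598, -198, 25]), (0.66, [501, 194, -1])]
side silver_lip [(0.71, [521, 246, 118])]
side silver_bangle_center [(0.63, [577, 161, 26])]
side jar_center [(0.8, [696, 10, 21]), (0.68, [515, -202, 65])]
side brush_grip [(0.73, [470, 11, 11])]
top gold_lip [(0.82, [541, -372, 108]), (0.68, [510, -262, 14])]
top gold_bangle_center [(0.5, [599, -197, 24])]
top silver_lip [(0.91, [517, 243, 122])]
top silver_bangle_center [(0.6, [581, 162, 28])]
top jar_center [(0.54, [690, 8, 23])]
top brush_grip [(0.67, [474, 10, 8])]
[ 436.5553159  -439.82038056  211.66392736] [ 0.29115347 -0.25688625 -0.8745939 ] 10.3167
```

View pics/side8.png

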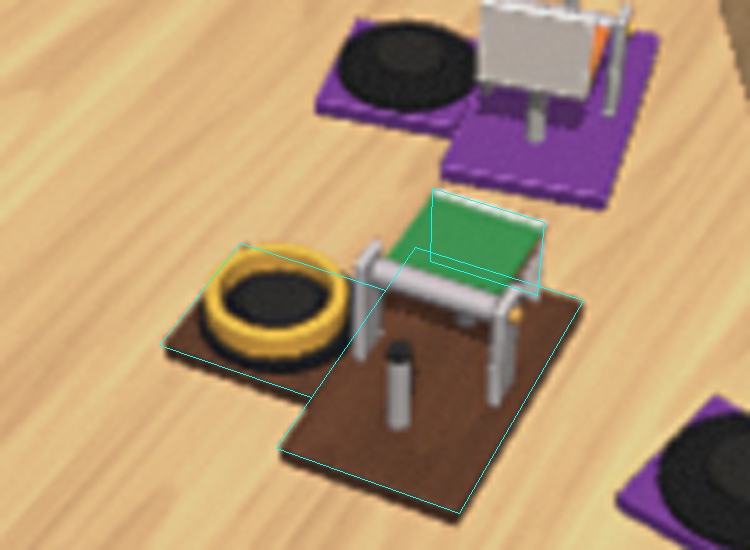

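View pics/side8f.png

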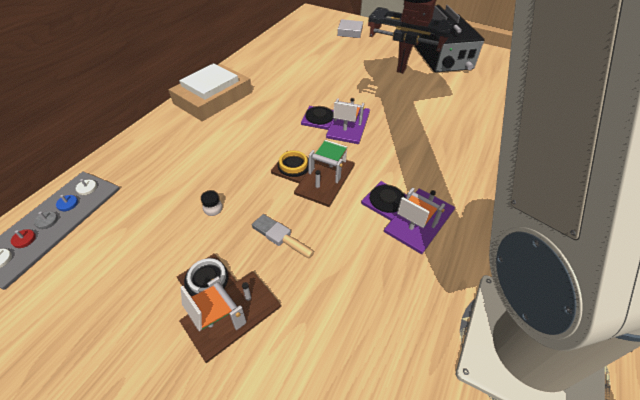

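The gold flag, green at crop (470,235), matches the 3.14 rad overlay. The silver flag is still orange at (212,305), everything else is in place, and the arm is clear in the air.

```bash
python3 -c "
from workcell import *
print(close_job())"
```

```text
the job is handed in; nothing more can be done
None
```

The gold bangle's flag now lies flat with the green face up, and the job was handed in after about 10 s of the 48 s allowed.

- **Method:** With the fingers shut, I pushed the lip's outer face until the flag stood at about 75°. I then went round to the +y side and pushed the green face over until it met its stop.
- **Forces:** The highest wrist force I read was about 17 N, while pushing the lip. At the stop it was about 7 N. I only read the force at the end of each move, so a short peak in between would not show.
- **Gold flag:** In the last side picture it matches the model drawn at 3.14 rad. The lip was found at about (514, -264, 17) mm, and a flat flag should put it at about z = 20 mm.
- **Everything else:** The silver flag still shows orange. Both bangles, the jar and the brush were found within about 5 mm of their starting places, which is the accuracy of the measurement.
- **Arm:** It was clear of everything in the air at hand-in.
- **Disagreements:** The only odd results were stray detections on the purple look-alikes and a few false hits, such as a "jar" at the gold hinge. I ignored these.

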